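# Find the polisher with a worn bearing and lock it out

## Task

One of these two bench polishing machines has a worn wheel bearing. Rock the wheels from side to side at the top of the rim to find the one with play, and leave that loose wheel tipped fully to one side so that anyone can see the fault. Then lock that same machine out: push its knob in, turn it clockwise past the safety stop as far as it goes and let it spring back out. Leave the other machine's knob alone and don't shift the things lying around.

Things in the scene. Friction and masses are not known exactly. Their poses are not given: they have to be found in the camera images.
- machine_1: A fixed bench polishing machine, one of two of the same build: grey box casing 130 x 130 mm, its top 120 mm above the bench, on a 150 x 140 mm foot plate. Origin: centre of the underside on the bench. Own +x runs to its back, +y to its left, +z up; its wheel stands on the -y side, its knob on the casing's top.
- wheel_1_rim (a point): Top of the rim of that machine's upright grey wheel, mid-thickness, 155 mm above the bench; own y along the axle. Disc 140 mm across, 22 mm thick, hub 85 mm up, 112 mm to -y of the machine's centre, 36 mm clear of the casing. It does not spin. With a worn bearing it rocks about its hub, 5 mm at the rim each way at 1 N, and stays where left; a sound one gives 0.1 mm per N, at most 1.5 mm.
- knob_1_grip (a point): Centre of the finger bar of that machine's black knob, on its upright axis, 158 mm above the bench when out. The bar is 64 mm long (own x), 16 mm thick (own y), 32 mm high, its top 16 mm above this point, on a disc 70 mm across whose top is 16 mm below this point. White pointer mark at the bar's -x end.
- knob_1 (a joint): Turn of that knob in rad, growing clockwise seen from above; at 0 the bar lies along the machine's x with the pointer to the front (-x). With the knob out, a safety stop blocks it at about 0.8; pushed in more than 5 mm it passes under the stop and can turn on to its end at 1.6. Beyond about 1.33 it springs out again: locked out. White dots on the casing mark 0 and 1.6.
- press_1 (a joint): How far that knob is pushed in, in m: 0 out, 0.008 fully in. The spring needs about 5 N to start and 13 N fully in.
- machine_2: A fixed bench polishing machine, one of two of the same build: grey box casing 130 x 130 mm, its top 120 mm above the bench, on a 150 x 140 mm foot plate. Origin: centre of the underside on the bench. Own +x runs to its back, +y to its left, +z up; its wheel stands on the -y side, its knob on the casing's top.
- wheel_2_rim (a point): Top of the rim of that machine's upright grey wheel, mid-thickness, 155 mm above the bench; own y along the axle. Disc 140 mm across, 22 mm thick, hub 85 mm up, 112 mm to -y of the machine's centre, 36 mm clear of the casing. It does not spin. With a worn bearing it rocks about its hub, 5 mm at the rim each way at 1 N, and stays where left; a sound one gives 0.1 mm per N, at most 1.5 mm.
- knob_2_grip (a point): Centre of the finger bar of that machine's black knob, on its upright axis, 158 mm above the bench when out. The bar is 64 mm long (own x), 16 mm thick (own y), 32 mm high, its top 16 mm above this point, on a disc 70 mm across whose top is 16 mm below this point. White pointer mark at the bar's -x end.
- knob_2 (a joint): Turn of that knob in rad, growing clockwise seen from above; at 0 the bar lies along the machine's x with the pointer to the front (-x). With the knob out, a safety stop blocks it at about 0.8; pushed in more than 5 mm it passes under the stop and can turn on to its end at 1.6. Beyond about 1.33 it springs out again: locked out. White dots on the casing mark 0 and 1.6.
- press_2 (a joint): How far that knob is pushed in, in m: 0 out, 0.008 fully in. The spring needs about 5 N to start and 13 N fully in.
- can: Bystander: closed upright metal can, 64 mm across, 190 mm high. Origin at its underside.
- offcut: Bystander: wooden offcut 140 x 70 x 40 mm lying flat. Origin at its underside.
- jar: Bystander: closed amber glass jar, 76 mm across, 80 mm high. Origin at its underside.
- wrench: Bystander: steel wrench 190 mm long lying flat. Origin at its underside.

How it is judged:
By the outcome, as a careful person would: the job done as asked, in the order asked, and still so for the second after the job is handed in, with the robot touching nothing.
It also fails if it takes over 48 s, if anything falls off the work surface, if the arm or the gripper's body presses on something with over 40 N, if the wrist force passes 120 N, or if a joint passes its speed limit or range.

## Robot

A 6-joint arm with a two-finger parallel gripper is mounted at the origin on the work surface. World frame = base frame: x ahead of the robot, y to its left, z up, the work surface at z = 0. Lengths are in m, angles in rad, forces in N, time in s.
With the tool pointing down it reaches from about 0.375 to 0.825 m from the base axis. Payload 5.5 kg.
Tool frame: the origin (TCP) lies at the very end of the fingers, on their centre line; the grasp point (between the pads) lies 19 mm behind it; x points along the fingers, y is the direction in which the jaws open and shut, and the axes are right-handed (so a half turn about x gives the same grasp; the last joint's range is limited). The gripper opens to 85 mm and grips with 20 to 120 N. Pads are 22 mm wide; open, the fingers measure 114 mm over their backs; the gripper's body (76 mm by 85 mm) begins 54 mm behind the grasp point. The pads swing forward as they close: fully open they stand 13 mm farther back than shut.
Start: joints at [-1.201, 0.314, -0.047, 1.21, 0, 1.571], TCP at [0.217, -0.559, 0.21] pointing down, gripper open.
Joint ranges: [-2.67, 2.67], [-0.69, 1.73], [-1.03, 1.25], [-2.08, 2.16], [-1.42, 1.45], [-3.14, 3.14]. Speed limits (rad/s): [2.39, 2.39, 3.01, 3.14, 3.14, 3.14].

## Interface

Orientations are given as a unit quaternion [x, y, z, w].
In Python, from rig import get_obs, optics, workorder gives the robot as it stands.
- The arm moves only by the shell command python3 -m jog 'ROWS' [FORCE]. ROWS is JSON, a list that holds one entry, the list of rows, each a list of 7 numbers: the shift along the tool's x, y, z normalised to -1 to 1, where 1 is 0.3 m, then the turn, a rotation vector about the tool's x, y, z normalised to -1 to 1, where 1 is pi/2 rad, then the opening, from -1 (shut) to 1 (fully open). A call has 1 to 10 rows; each row is the pose to reach, as a shift and turn from the pose measured when the call began, along the tool's axes at that moment; what a row does not reach only later rows make up. A row lasts 1/8 s, in which the tool goes at most 62.5 mm and 10.7 degrees, less where a joint would pass 70% of its speed; a pose out of reach is approached as far as the arm can. A call with a number of a shift or a turn outside -1 to 1 is refused whole. A call with a gripper value outside its range is refused whole. The fingers move at their own pace and stop on an object; FORCE is the grip in N (left out, the last holds). Time passes only in rows, so rows that repeat a pose let the fingers close. It gives the time, the measured TCP pose, the force and the opening at its end, in the units of the state.
- get_obs(): the state, without advancing time (a new reading comes with each control period).
- optics.read_camera(name): name is "side" or "top" or "wrist"; returns a dict with "color" (400x640x3 uint8, red, green, blue), "depth" (400x640 float32, m along the optical axis (not along the pixel's ray), 0 where there is no reading), "vfov" (degrees; the focal length in pixels is half the picture's height over the tangent of half this angle, whatever the lens; pixels are square), "cx", "cy" (the principal point, pixels), "R" (3x3) and "t" (3): a world point X has camera coordinates R X + t. Camera axes: x right, y down, z forward; pixel columns grow to the right and rows downward; lengths in m; the calibration is good to about 2 mm. A picture is of the moment at which its call begins.
- workorder.sign_off(): hands the job in, once; it reports no verdict.
The state is a dict: "time": time; "joints": joint angles; "joint_vel": joint speeds; "effort": joint torques, N m; "ee_pos": TCP position; "tool_rot": TCP orientation; "force": force on the tool from outside, world axes, zero at the start; "torque": the same for the moment, N m; "grip_width": opening from 0.0 (shut) to 1.0 (fully open).
Only numpy, scipy, OpenCV 4.12 (cv2) and the standard library are available. Lean on these libraries where they do the work, as an engineer would, in place of code of your own. Each camera call takes 0.05 s, during which the arm holds its last target.

## Working session

There is one attempt and no reset: what is moved stays moved. The work goes in short steps, Python scripts to look and compute and a shell command to move; the robot and the scene stay as the last step left them, time stands still between calls to the robot, and variables do not carry over. Pictures are saved under pics/ and viewed, and the job is handed in when it is done.

```bash
mkdir -p pics; ls
python3 - <<'E'
from rig import get_obs, optics
import cv2,numpy as np
print(get_obs())
for n in ("side","top","wrist"):
    c=optics.read_camera(n)
    cv2.imwrite(f"pics/{n}0.png",c["color"][:,:,::-1])
    np.savez(f"{n}0.npz",**c)
    print(n,c["vfov"],c["cx"],c["cy"],c["R"].round(3).tolist(),c["t"].round(3).tolist())
E
```

```text
pics
{'time': 0.0, 'joints': array([-1.20101707e+00,  3.14214048e-01, -4.80955811e-02,  1.21024393e+00,
        6.56247215e-05,  1.57081388e+00]), 'joint_vel': array([ 1.90200651e-05,  1.49708601e-04,  5.23460910e-05,  3.27790147e-05,
       -6.03684537e-04, -1.98023626e-04]), 'effort': array([-1.94487834e-04, -5.39588070e+01,  3.39748728e+01,  1.93057896e-02,
        4.18213142e-05,  8.08200014e-07]), 'ee_pos': array([ 0.21663393, -0.5588338 ,  0.20913458]), 'tool_rot': array([-0.6949647 , -0.13060191,  0.69514753, -0.12937201]), 'force': array([-0.69411292,  0.08374871, -0.61784772]), 'torque': array([-0.03089055, -0.02272117, -0.00682652]), 'grip_width': 1.0001341385170919}
side 49.68190021726919 315.7954870918028 191.94208561525767 [[-0.994, -0.11, 0.023], [-0.083, 0.582, -0.809], [0.076, -0.806, -0.588]] [0.588, 0.122, 1.256]
top 51.70581421349432 321.5940703646451 210.199402469842 [[-0.021, -1.0, -0.018], [-0.982, 0.024, -0.187], [0.187, 0.013, -0.982]] [0.04, 0.63, 1.038]
wrist 64.69747700861089 319.14842413243923 201.95944682352044 [[0.361, -0.933, -0.002], [-0.885, -0.343, 0.315], [-0.295, -0.112, -0.949]] [-0.598, -0.041, 0.38]
```

View pics/side0.png

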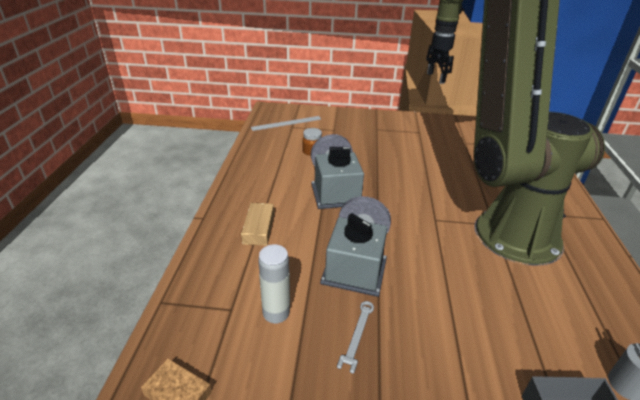

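View pics/top0.png

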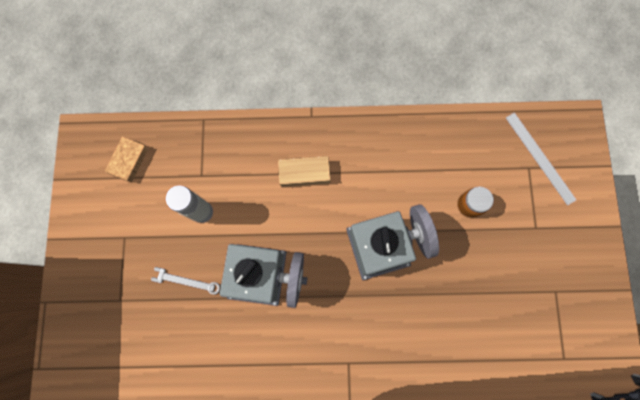

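View pics/wrist0.png

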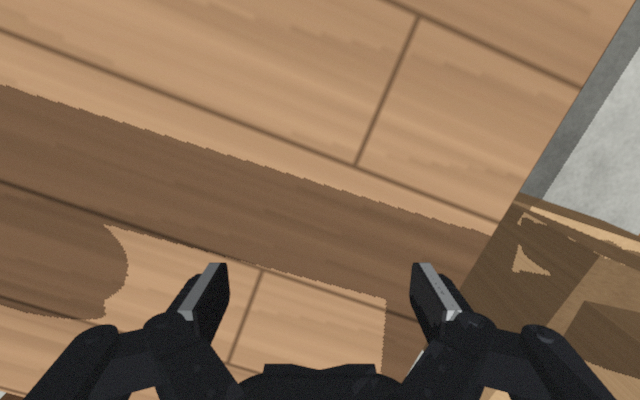

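The side view shows two machines (side px ~(355,250) and (338,180)). In the top view machine A is at px (250,273) with its wheel at (296,280). Machine B is at (381,244) with its wheel at (424,231). Next I measure with depth and rays.

```bash
cat > h.py <<'E'
import numpy as np,cv2
from scipy.spatial.transform import Rotation as Rot
def f(c): return c["color"].shape[0]/2/np.tan(np.radians(float(c["vfov"]))/2)
def cloud(c):
    d=c["depth"]; v,u=np.mgrid[:d.shape[0],:d.shape[1]]
    P=np.stack([(u-c["cx"])*d/f(c),(v-c["cy"])*d/f(c),d],-1)
    return (P-c["t"])@c["R"]   # R^T (P-t)
def ray(c,uv,z):
    k=np.array([(uv[0]-c["cx"])/f(c),(uv[1]-c["cy"])/f(c),1.])
    o=-c["R"].T@c["t"]; d=c["R"].T@k
    return o+d*(z-o[2])/d[2]
def tri(cs,uvs):
    A=np.zeros((3,3));b=np.zeros(3)
    for c,uv in zip(cs,uvs):
        k=np.array([(uv[0]-c["cx"])/f(c),(uv[1]-c["cy"])/f(c),1.]);o=-c["R"].T@c["t"];d=c["R"].T@k;d/=np.linalg.norm(d)
        M=np.eye(3)-np.outer(d,d);A+=M;b+=M@o
    return np.linalg.solve(A,b)
def proj(c,X):
    p=c["R"]@X+c["t"];return f(c)*p[:2]/p[2]+[c["cx"],c["cy"]]
E
python3 - <<'E'
from h import *
T=dict(np.load("top0.npz"));S=dict(np.load("side0.npz"))
im=T["color"][190:330,200:460]; cv2.imwrite("pics/t1.png",cv2.resize(im[:,:,::-1],None,fx=3,fy=3,interpolation=cv2.INTER_CUBIC))
im=S["color"][125:300,280:420]; cv2.imwrite("pics/s1.png",cv2.resize(im[:,:,::-1],None,fx=3.4,fy=3.4,interpolation=cv2.INTER_CUBIC))
C=cloud(T)
for n,(u0,u1,v0,v1) in dict(A=(205,310,230,315),B=(335,445,195,285)).items():
    X=C[v0:v1,u0:u1].reshape(-1,3);col=T["color"][v0:v1,u0:u1].reshape(-1,3).astype(int)
    z=X[:,2];print(n,"z hist",[(round(e,3),int(h)) for h,e in zip(*np.histogram(z,np.arange(0,.2,.01)))])
    m=(abs(z-.12)<.008)
    # casing top (low saturation plus black excluded)
    r=cv2.minAreaRect(X[m,:2].astype(np.float32));print("top rect",r, z[m].mean())
    m=z>.165
    r=cv2.minAreaRect(X[m,:2].astype(np.float32));print("bar rect",r,z[m].mean(),m.sum())
E
```

```text
A z hist [(np.float64(0.0), 2125), (np.float64(0.01), 179), (np.float64(0.02), 10), (np.float64(0.03), 18), (np.float64(0.04), 21), (np.float64(0.05), 15), (np.float64(0.06), 27), (np.float64(0.07), 32), (np.float64(0.08), 71), (np.float64(0.09), 164), (np.float64(0.1), 110), (np.float64(0.11), 1466), (np.float64(0.12), 784), (np.float64(0.13), 193), (np.float64(0.14), 491), (np.float64(0.15), 213), (np.float64(0.16), 24), (np.float64(0.17), 184), (np.float64(0.18), 0)]
top rect ((0.4631567895412445, 0.17589136958122253), (0.1921481043100357, 0.12976692616939545), 81.27276611328125) 0.11921393852023443
bar rect ((0.46178561449050903, 0.11907698214054108), (0.22060024738311768, 0.05676256865262985), 85.8571548461914) 0.327621066870309 237
B z hist [(np.float64(0.0), 1998), (np.float64(0.01), 186), (np.float64(0.02), 25), (np.float64(0.03), 36), (np.float64(0.04), 46), (np.float64(0.05), 47), (np.float64(0.06), 73), (np.float64(0.07), 54), (np.float64(0.08), 77), (np.float64(0.09), 150), (np.float64(0.1), 142), (np.float64(0.11), 1600), (np.float64(0.12), 659), (np.float64(0.13), 243), (np.float64(0.14), 496), (np.float64(0.15), 169), (np.float64(0.16), 27), (np.float64(0.17), 173), (np.float64(0.18), 0)]
top rect ((0.5435128808021545, -0.1524794101715088), (0.12975695729255676, 0.18709632754325867), 15.53278636932373) 0.11888723337207383
bar rect ((0.48129087686538696, -0.07503072917461395), (0.05211235210299492, 0.19853201508522034), 47.63129806518555) 0.3853784765899268 245
```

View pics/t1.png

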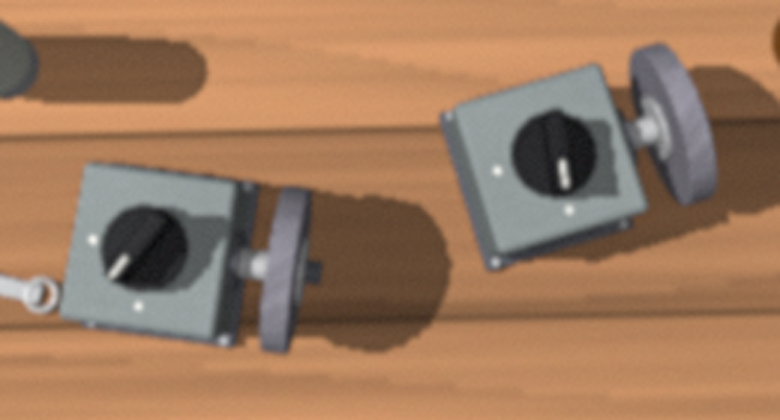

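View pics/s1.png

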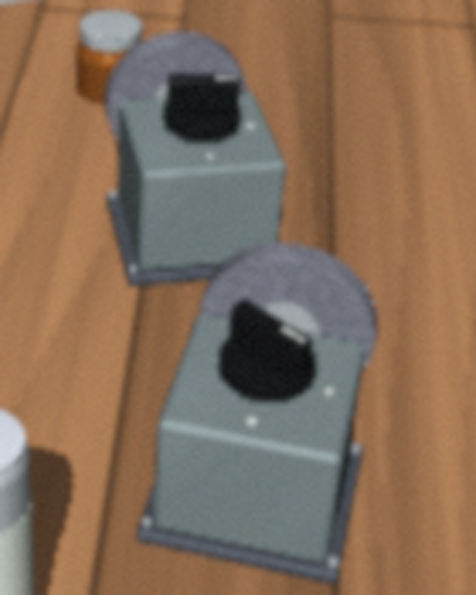

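Run:
```python
from h import *
T=dict(np.load("top0.npz"));S=dict(np.load("side0.npz"))
C=cloud(T)
hsv=cv2.cvtColor(T["color"],cv2.COLOR_RGB2HSV)
for n,(u0,u1,v0,v1) in dict(A=(205,310,230,315),B=(335,445,195,285)).items():
    sl=np.s_[v0:v1,u0:u1]
    X=C[sl].reshape(-1,3);col=T["color"][sl].reshape(-1,3).astype(int);z=X[:,2]
    dark=(col.max(1)<60); 
    k=dark&(z>.165)&(z<.185); P=X[k,:2].astype(np.float32); print(n,"bar",cv2.minAreaRect(P),P.mean(0),np.median(z[k]))
    d=dark&(z>.135)&(z<.185); print(" knob circle",cv2.minEnclosingCircle(X[d,:2].astype(np.float32)))
    # casing top
    g=(~dark)&(abs(z-.12)<.006)
    mk=np.zeros(C.shape[:2],np.uint8); mk[sl]=g.reshape(v1-v0,u1-u0)*255
    mk=cv2.morphologyEx(mk,cv2.MORPH_OPEN,np.ones((5,5)))
    nb,l,st,_=cv2.connectedComponentsWithStats(mk); i=1+st[1:,4].argmax()
    P=C[l==i][:,:2].astype(np.float32);r=cv2.minAreaRect(P);print(" top",r,P.mean(0),np.median(C[l==i][:,2]))
    # rim points: purple-grey, z
    w=(~dark)&(z>.145)&(z<.164); 
    P=X[w,:]; print(" rim pts",w.sum(),np.median(P,0).round(4), P[:,2].max())
    # rim via highest points
    P=X[(~dark)&(z>.1)&(z<.165)]
    c0=np.array(r[0]); yaw=np.radians(r[2]); yaw=(yaw+np.pi/4)%(np.pi/2)-np.pi/4
    ax=np.array([np.cos(yaw),np.sin(yaw)]);ay=np.array([-ax[1],ax[0]])
    q=P[:,:2]-c0; lx=q@ax;ly=q@ay
    m=ly<-.085; print(" yaw",yaw,"wheel local: ly range",np.percentile(ly[m],[1,5,50,95,99]).round(4),"lx",np.percentile(lx[m],[1,50,99]).round(4))
    for zc in (.15,.14,.12,.105):
        mm=m&(abs(P[:,2]-zc)<.006); print("   z",zc,mm.sum(),ly[mm].min().round(4) if mm.any() else 0,ly[mm].max().round(4) if mm.any() else 0)
    print(" expected knob centre=",c0," rim=",c0-0.112*ay)
    # white dots / pointer in top, bright pixels
    wm=np.zeros(C.shape[:2],np.uint8); wm[sl]=((col.min(1)>170)).reshape(v1-v0,u1-u0)
    nb,l,st,ce=cv2.connectedComponentsWithStats(wm)
    for j in range(1,nb): print("  white",ce[j].round(1),st[j,4],C[int(ce[j][1]),int(ce[j][0])].round(4), ray(T,ce[j],.12).round(4))
```

```text
A bar ((0.4697318375110626, 0.20474763214588165), (0.016392989084124565, 0.05901570990681648), 51.42237854003906) [0.4735193  0.20022015] 0.17308286363642103
 knob circle ((0.46800172328948975, 0.2039511501789093), 0.033490221947431564)
 top ((0.46791255474090576, 0.20590291917324066), (0.1299837976694107, 0.12947607040405273), 80.93301391601562) [0.46682638 0.20369868] 0.11935034143139885
 rim pts 270 [0.4499 0.0957 0.1516] 0.15720043340331746
 yaw -0.1582487603980347 wheel local: ly range [-0.1259 -0.1229 -0.1134 -0.102  -0.1007] lx [-0.0659 -0.0015  0.0657]
   z 0.15 276 -0.1228 -0.1006
   z 0.14 139 -0.1227 -0.1005
   z 0.12 68 -0.1254 -0.1004
   z 0.105 57 -0.1267 -0.1027
 expected knob centre= [0.46791255 0.20590292]  rim= [0.45026258 0.09530238]
  white [230.4 269.4] 13 [0.4782 0.2526 0.1207] [0.4773 0.2518 0.12  ]
  white [239.1 278.3] 11 [0.4543 0.2186 0.1741] [0.4553 0.23   0.12  ]
  white [286.1 278.2] 24 [0.4541 0.1176 0.0975] [0.4531 0.115  0.12  ]
  white [208.8 286.8] 56 [0.4397 0.3391 0.0048] [0.4362 0.3037 0.12  ]
  white [217.  288.8] 12 [ 0.4339  0.3159 -0.0009] [0
[... 766 characters left out ...]
 z 0.14 158 -0.1233 -0.1001
   z 0.12 109 -0.122 -0.1005
   z 0.105 101 -0.1212 -0.0966
 expected knob centre= [ 0.53584611 -0.12511218]  rim= [ 0.56574494 -0.23304762]
  white [419. 227.] 1 [ 0.5732 -0.2187  0.1067] [ 0.5713 -0.2157  0.12  ]
  white [420.4 230.6] 5 [ 0.5651 -0.2199  0.1103] [ 0.5622 -0.2186  0.12  ]
  white [415.8 232.3] 27 [ 0.5624 -0.2105  0.0942] [ 0.5583 -0.2069  0.12  ]
  white [365.4 246.4] 13 [ 0.5272 -0.0801  0.1197] [ 0.5262 -0.081   0.12  ]
  white [387.5 247.5] 10 [ 0.518  -0.1259  0.1771] [ 0.5222 -0.1352  0.12  ]
  white [389.4 259.4] 13 [ 0.4939 -0.1373  0.1208] [ 0.493  -0.1384  0.12  ]
  white [365. 277.] 1 [ 0.4544 -0.086   0.0169] [ 0.4518 -0.0771  0.12  ]
```

```bash
cat > plan.py <<'E'
import sys
from h import *
from rig import get_obs
# usage: plan.py x y z jawyaw(deg)
def main(x,y,z,jy):
    o=get_obs();R=Rot.from_quat(o["tool_rot"]);M=R.as_matrix()
    cur=np.degrees(np.arctan2(M[1,1],M[0,1]))
    jy=cur+((jy-cur+90)%180-90)
    a=np.radians(jy); X=np.array([0,0,-1.]);Y=np.array([np.cos(a),np.sin(a),0]);G=np.stack([X,Y,np.cross(X,Y)],1)
    sh=R.inv().apply(np.array([x,y,z])-o["ee_pos"]); rv=(R.inv()*Rot.from_matrix(G)).as_rotvec()
    n=lambda v:np.round(v,4).tolist()
    print("t",round(o["time"],2),"pos",n(o["ee_pos"]),"jaw",round(cur,2),"->",round(jy,2),"q",n(o["joints"]),"F",n(o["force"]),"Tq",n(o["torque"]),"w",round(o["grip_width"],3))
    print("shift",n(sh/.3),"turn",n(rv/(np.pi/2)),"rows>=",np.ceil(max(np.linalg.norm(sh)/.0625,np.degrees(np.linalg.norm(rv))/10.7)))
if __name__=="__main__": main(*map(float,sys.argv[1:]))
E
python3 - <<'E'
from h import *
T=dict(np.load("top0.npz"));S=dict(np.load("side0.npz"))
for n,a,b in [("A0",(245.7,291.5),(376.5,240)),("A1.6",(230.4,269.4),(354.1,248.8)),("Aptr",(239.1,278.3),(366.2,222.9)),("B0",(389.4,259.4),(353.5,162.1)),("B1.6",(365.4,246.4),(341.8,170.9)),("Bptr",(387.5,247.5),(346.5,148.2))]:
    print(n,tri([T,S],[a,b]).round(4))
E
python3 plan.py 0.5657 -0.2325 0.19 105.5
```

```text
A0 [0.4231 0.2139 0.1177]
A1.6 [0.4765 0.2523 0.118 ]
Aptr [0.4532 0.2188 0.1724]
B0 [ 0.4929 -0.1391  0.1148]
B1.6 [ 0.5259 -0.0813  0.1166]
Bptr [ 0.5173 -0.1282  0.1685]
t 0.15 pos [0.2167, -0.559, 0.2093] jaw -68.81 -> -74.5 q [-1.201, 0.3141, -0.0478, 1.2102, -0.0, 1.5708] F [-0.2211, 0.1226, 0.4712] Tq [0.0132, -0.0381, -0.0141] w 1.0
shift [0.0652, -0.5943, -1.4782] turn [0.0632, 0.0001, 0.0008] rows>= 8.0
```

The top and side views triangulate the dots at about 0.117 m and the bar at about 0.172 m, which agrees with depth and the text. I'll test wheel B first.

```bash
python3 -m jog '[[[0,-0.1,-0.2,0.01,0,0,1],[0,-0.2,-0.4,0.02,0,0,0.5],[0,-0.3,-0.6,0.03,0,0,0.06],[0,-0.4,-0.8,0.04,0,0,0.06],[0,-0.5,-1,0.05,0,0,0.06],[0,-0.594,-1,0.063,0,0,0.06],[0,-0.594,-1,0.063,0,0,0.06]]]'; python3 plan.py 0.5657 -0.2325 0.19 105.5
```

```text
time: 1.02
ee_pos: [0.4322, -0.2817, 0.2094]
tool_rot: [-0.7, -0.098, 0.701, -0.096]
force: [0.1, -0.3, -0.1]
grip_width: 0.531
t 1.02 pos [0.4322, -0.2817, 0.2094] jaw -74.24 -> -74.5 q [-0.5783, 0.158, -0.2473, 1.1677, 0.0012, 2.2881] F [0.1474, -0.3112, -0.1436] Tq [-0.0097, 0.0163, 0.0651] w 0.531
shift [0.0643, -0.0367, -0.4727] turn [0.0029, 0.0004, 0.0016] rows>= 3.0
```

```bash
python3 -m jog '[[[0,-0.012,-0.16,0.003,0,0,0.06],[0,-0.025,-0.32,0.003,0,0,0.06],[0,-0.037,-0.473,0.003,0,0,0.06],[0,-0.037,-0.473,0.003,0,0,0.06],[0.065,-0.037,-0.473,0.003,0,0,0.06]]]'; python3 plan.py 0.5657 -0.2325 0.135 105.5;python3 - <<'E'
from h import *
from rig import optics
c=optics.read_camera("wrist");cv2.imwrite("pics/w1.png",c["color"][:,:,::-1])
E
```

```text
time: 1.65
ee_pos: [0.5663, -0.2337, 0.1905]
tool_rot: [0.701, 0.095, -0.701, 0.095]
force: [-0.6, 1.1, -0.6]
grip_width: 0.531
t 1.65 pos [0.5663, -0.2337, 0.1905] jaw -74.52 -> -74.5 q [-0.3919, 0.3452, -0.0478, 1.1779, 0.0008, 2.4795] F [-0.5819, 1.0819, -0.6486] Tq [0.0126, -0.0141, -0.0017] w 0.531
shift [0.1849, -0.0044, 0.001] turn [-0.0002, -0.0003, 0.0004] rows>= 1.0
```

View pics/w1.png

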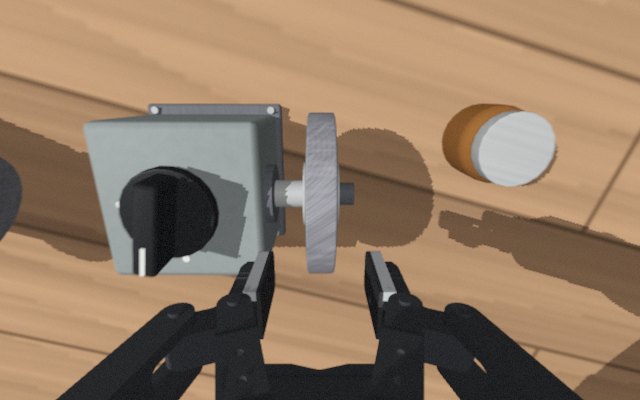

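The wrist picture shows wheel B at px (320,190), centred between the fingers at about x=265 and x=375. I'll lower over the rim.

```bash
python3 -m jog '[[[0.07,-0.004,0,0,0,0,0.06],[0.14,-0.004,0,0,0,0,0.06],[0.185,-0.004,0,0,0,0,0.06],[0.185,-0.004,0,0,0,0,0.06]]]'; python3 plan.py 0.5657 -0.2325 0.135 105.5
```

```text
time: 2.2
ee_pos: [0.5622, -0.2321, 0.1306]
tool_rot: [-0.699, -0.096, 0.703, -0.093]
force: [0.5, -0.1, 0.5]
grip_width: 0.53
t 2.2 pos [0.5622, -0.2321, 0.1306] jaw -74.61 -> -74.5 q [-0.392, 0.3759, -0.1435, 1.0586, 0.0007, 2.4809] F [0.4903, -0.0718, 0.5236] Tq [-0.0794, -0.0188, -0.0113] w 0.53
shift [-0.0147, 0.0041, -0.0108] turn [-0.0012, 0.0033, 0.0032] rows>= 1.0
```

```bash
python3 -m jog '[[[0,0.02,0,0,0,0,0.06],[0,0.035,0,0,0,0,0.06],[0,0.04,0,0,0,0,0.06]]]'; python3 plan.py 0.5657 -0.2325 0.135 105.5; python3 -m jog '[[[0,0.005,0,0,0,0,0.06],[0,0.007,0,0,0,0,0.06]]]' ; python3 plan.py 0.5657 -0.2325 0.135 105.5
```

```text
time: 2.58
ee_pos: [0.566, -0.2444, 0.1312]
tool_rot: [-0.699, -0.096, 0.702, -0.093]
force: [0.2, 1.3, 0.1]
grip_width: 0.527
t 2.58 pos [0.566, -0.2444, 0.1312] jaw -74.63 -> -74.5 q [-0.408, 0.3894, -0.1225, 1.0649, 0.0005, 2.4654] F [0.1535, 1.3441, 0.0593] Tq [0.0186, 0.0222, 0.0068] w 0.527
shift [-0.0127, -0.0386, -0.0097] turn [-0.0014, 0.0028, 0.0027] rows>= 1.0
time: 2.82
ee_pos: [0.5666, -0.2465, 0.1313]
tool_rot: [-0.699, -0.096, 0.702, -0.093]
force: [0.1, 0.9, 0.4]
grip_width: 0.531
t 2.83 pos [0.5666, -0.2465, 0.1313] jaw -74.63 -> -74.5 q [-0.4106, 0.3917, -0.1187, 1.0662, 0.0005, 2.4626] F [0.0677, 0.8839, 0.4248] Tq [0.0328, -0.0538, -0.0079] w 0.531
shift [-0.0122, -0.0459, -0.0093] turn [-0.0014, 0.0027, 0.0026] rows>= 1.0
```

```bash
python3 -m jog '[[[0,0.004,0,0,0,0,0.06],[0,0.006,0,0,0,0,0.06]]]'; python3 -m jog '[[[0,0.004,0,0,0,0,0.06],[0,0.006,0,0,0,0,0.06]]]' ; python3 plan.py 0.5657 -0.2325 0.135 105.5
```

```text
time: 3.08
ee_pos: [0.5668, -0.2474, 0.1311]
tool_rot: [-0.699, -0.097, 0.702, -0.093]
force: [-1.4, 4.2, 0.6]
grip_width: 0.529
time: 3.32
ee_pos: [0.5674, -0.249, 0.1314]
tool_rot: [-0.699, -0.097, 0.702, -0.093]
force: [-0.6, 0.1, 1.4]
grip_width: 0.532
t 3.33 pos [0.5674, -0.249, 0.1314] jaw -74.59 -> -74.5 q [-0.4146, 0.3956, -0.1129, 1.0691, 0.0018, 2.4579] F [-0.5868, 0.0809, 1.4348] Tq [0.2295, 0.0357, -0.0227] w 0.532
shift [-0.0119, -0.0547, -0.0091] turn [-0.0009, 0.0026, 0.0036] rows>= 1.0
```

Run:
```python
from h import *
from rig import optics
c=optics.read_camera("wrist");cv2.imwrite("pics/w2.png",c["color"][:,:,::-1])
```

```text
(no output)
```

View pics/w2.png

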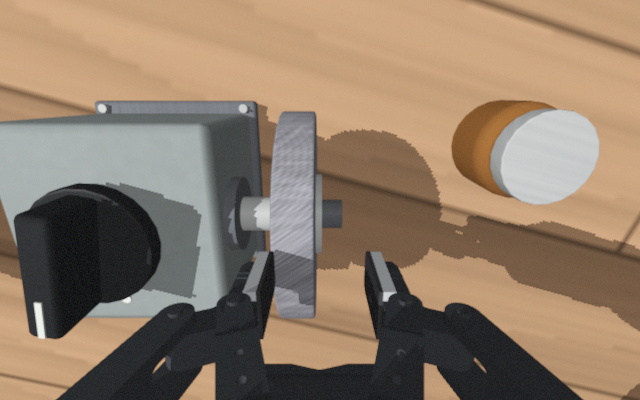

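The wheel face (px x 272) touches the left finger (px x 270). I'll keep stepping outward and watch the force.

```bash
for i in 1 2 3; do python3 -m jog '[[[0,0.004,0,0,0,0,0.06],[0,0.005,0,0,0,0,0.06]]]'|grep -E "ee_pos|force"; done; python3 plan.py 0.5657 -0.2325 0.135 105.5
```

```text
ee_pos: [0.5683, -0.2518, 0.1314]
force: [0.1, 0.1, 0.8]
ee_pos: [0.5687, -0.2534, 0.1315]
force: [-0.3, -0.3, 1.1]
ee_pos: [0.5691, -0.2549, 0.1315]
force: [-0.4, 0.4, 1.1]
t 4.12 pos [0.5691, -0.2549, 0.1315] jaw -74.63 -> -74.5 q [-0.4212, 0.4013, -0.1042, 1.0705, 0.0001, 2.4523] F [-0.3774, 0.4372, 1.1499] Tq [0.1212, 0.0649, 0.0471] w 0.534
shift [-0.0116, -0.075, -0.0088] turn [-0.0015, 0.0025, 0.0021] rows>= 1.0
```

```bash
for i in 1 2; do python3 -m jog '[[[0,0.004,0,0,0,0,0.06],[0,0.005,0,0,0,0,0.06]]]'|grep -E "ee_pos|force"; done; python3 plan.py 0.5657 -0.2325 0.135 105.5
python3 - <<'E'
from h import *
from rig import optics
c=optics.read_camera("wrist");cv2.imwrite("pics/w3.png",c["color"][:,:,::-1])
E
```

```text
ee_pos: [0.5695, -0.2564, 0.1315]
force: [-0.5, 0.7, 0.6]
ee_pos: [0.57, -0.2579, 0.1315]
force: [0.3, 0.9, 1.3]
t 4.62 pos [0.57, -0.2579, 0.1315] jaw -74.64 -> -74.5 q [-0.425, 0.4049, -0.0988, 1.0721, 0.0001, 2.4485] F [0.3429, 0.9166, 1.343] Tq [0.095, 0.0279, -0.0733] w 0.532
shift [-0.0116, -0.0855, -0.0086] turn [-0.0015, 0.0024, 0.0021] rows>= 1.0
```

View pics/w3.png

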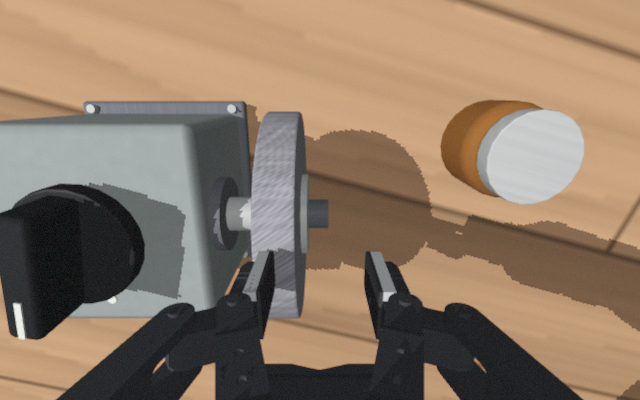

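Run:
```python
from h import *
from rig import optics,get_obs
c=optics.read_camera("wrist");o=get_obs()
print("cam",-c["R"].T@c["t"],"axis",c["R"][2])
print("tcp px",proj(c,o["ee_pos"]))
R=Rot.from_quat(o["tool_rot"]).as_matrix()
for s in (-.0225,.0225):print(proj(c,o["ee_pos"]+R[:,1]*s))
print("rim px",proj(c,np.array([0.5657,-0.2325,.155])))
C=cloud(c)
c0=np.array([0.5358,-0.1251]);y=.2702;ax=np.array([np.cos(y),np.sin(y)]);ay=np.array([-ax[1],ax[0]])
for v in (120,160,200,220,240,260,280,300,310):
    q=C[v,240:320:6]; print(v,[( round(float((p[:2]-c0)@ax*1e3)),round(float((p[:2]-c0)@ay*1e3)),round(float(p[2]*1e3))) for p in q])
s=optics.read_camera("side");cv2.imwrite("pics/s2.png",cv2.resize(s["color"][110:270,270:430,::-1],None,fx=3.5,fy=3.5,interpolation=cv2.INTER_CUBIC))
```

```text
cam [ 0.64784165 -0.23597836  0.29482469] axis [-0.30846193 -0.08108531 -0.94777445]
tcp px [321.10433722 244.97602353]
[281.78236938 244.99279995]
[360.42920855 244.95924586]
rim px [269.90067947 261.25549363]
120 [(59, -67, 12), (58, -71, 7), (58, -75, -1), (58, -80, -1), (65, -104, 107), (65, -108, 108), (65, -111, 108), (65, -115, 109), (65, -118, 107), (65, -122, 108), (64, -124, 94), (58, -124, 2), (58, -129, 0), (57, -135, 0)]
160 [(25, -66, 20), (23, -69, 10), (21, -72, 0), (47, -105, 135), (47, -108, 135), (47, -111, 135), (47, -114, 135), (47, -117, 135), (47, -120, 135), (47, -123, 135), (41, -124, 101), (21, -123, 0), (21, -129, 0), (21, -134, 0)]
200 [(11, -81, 89), (10, -85, 88), (30, -103, 146), (30, -106, 148), (30, -109, 147), (30, -112, 148), (30, -115, 147), (30, -118, 148), (30, -121, 149), (29, -124, 146), (17, -124, 109), (16, -128, 107), (9, -131, 85), (9, -135, 86)]
220 [(-1, -82, 97), (-1, -86, 96), (21, -103, 151), (78, -137, 295), (21, -109, 152), (21, -112, 152), (21, -115, 151), (21, -118, 152), (21, -121, 151), (20, -124, 150), (6, -124, 114), (4, -128, 
[... 548 characters left out ...]
, -109, 184), (8, -112, 184), (7, -114, 183), (-1, -114, 170), (-12, -114, 153), (-11, -117, 154), (-12, -120, 153), (-12, -123, 153), (-30, -124, 125), (-110, -121, -1), (-110, -128, -1), (-110, -134, -1)]
300 [(10, -108, 201), (9, -110, 199), (4, -110, 192), (4, -113, 192), (-1, -114, 185), (-10, -114, 173), (-27, -113, 149), (-27, -116, 150), (-27, -119, 149), (-27, -122, 149), (-42, -124, 129), (-135, -121, 0), (-135, -127, 0), (-135, -134, 0)]
310 [(9, -109, 204), (10, -112, 205), (9, -113, 205), (-1, -112, 192), (-4, -114, 187), (-38, -108, 143), (-38, -111, 142), (-37, -115, 144), (-38, -118, 144), (-38, -121, 143), (-47, -124, 131), (-148, -120, 0), (-148, -127, 0), (-148, -134, -1)]
```

View pics/s2.png

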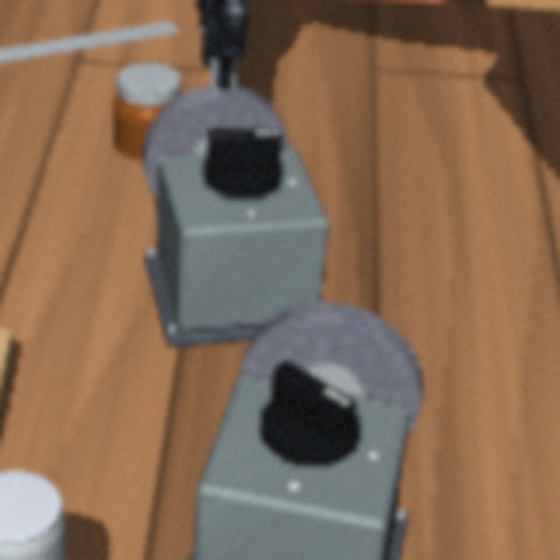

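Run:
```python
from h import *
from rig import optics,get_obs
c=optics.read_camera("wrist");o=get_obs();print(o["ee_pos"],o["time"])
np.savez("w3.npz",**c)
C=cloud(c);R=Rot.from_quat(o["tool_rot"]).as_matrix()
L=(C-o["ee_pos"])@R*1e3
for v in range(246,300,4): print(v,[tuple(L[v,u].round().astype(int).tolist()) for u in range(362,400,5)])
# fingertips: most forward tool-x of points with |y|<60,|z|<30
m=(abs(L[...,1])<60)&(abs(L[...,2])<20)&(c["depth"]>0)&(L[...,0]<-2)
for s in (1,-1):
    q=L[m&(s*L[...,1]>15)];print(s,np.percentile(q,[99,90,50],axis=0).round(1).tolist())
```

```text
[ 0.56994122 -0.2578976   0.13143837] 4.825
246 [(133, 43, 66), (132, 48, 66), (133, 54, 66), (132, 59, 66), (132, 64, 66), (132, 69, 66), (131, 74, 66), (132, 79, 66)]
250 [(131, 43, 70), (132, 49, 71), (131, 54, 70), (133, 59, 71), (132, 64, 71), (132, 69, 71), (132, 75, 71), (131, 79, 70)]
254 [(133, 44, 76), (-29, 22, -10), (-31, 24, -10), (-31, 26, -10), (132, 64, 75), (131, 69, 75), (131, 75, 75), (132, 80, 75)]
258 [(131, 44, 79), (-30, 22, -8), (-34, 23, -10), (-35, 25, -10), (-35, 28, -11), (131, 70, 80), (132, 75, 80), (131, 80, 79)]
262 [(132, 44, 85), (-30, 22, -6), (-40, 22, -11), (-38, 25, -10), (-39, 27, -11), (-31, 31, -6), (-31, 33, -6), (132, 81, 84)]
266 [(133, 44, 90), (-31, 22, -4), (-41, 22, -10), (-42, 24, -10), (-41, 27, -10), (-36, 30, -7), (-35, 32, -7), (-35, 35, -6)]
270 [(132, 44, 94), (-32, 22, -3), (-44, 22, -9), (-45, 24, -10), (-45, 26, -10), (-45, 28, -10), (-39, 31, -7), (-39, 34, -6)]
274 [(131, 44, 99), (-32, 22, 0), (-44, 22, -8), (-48, 23, -10), (-48, 25, -10), (-48, 27, -10), (-43, 31, -7), (-42, 33, -6)]
278 [(133, 45, 104), (-33, 22, 1), (-45
[... 165 characters left out ...]
-11), (-55, 26, -11), (-55, 28, -11), (-47, 32, -6)]
286 [(132, 45, 114), (-34, 22, 5), (-47, 22, -3), (-57, 22, -10), (-56, 24, -10), (-58, 25, -11), (-57, 27, -10), (-51, 31, -6)]
290 [(131, 45, 118), (-34, 22, 7), (-47, 21, -2), (-56, 22, -8), (-60, 23, -11), (-60, 25, -10), (-59, 27, -10), (-54, 30, -6)]
294 [(132, 46, 124), (-34, 22, 9), (-47, 22, 0), (-58, 21, -8), (-62, 23, -10), (-61, 24, -10), (-64, 26, -12), (-64, 28, -11)]
298 [(132, 46, 129), (-35, 22, 11), (-47, 22, 2), (-57, 22, -5), (-61, 23, -7), (-61, 25, -8), (-66, 25, -11), (-66, 27, -11)]
1 [[-30.7, 59.0, 10.9], [-57.1, 53.7, 6.5], [-84.9, 41.9, -10.9]]
-1 [[-20.5, -15.5, 13.1], [-23.4, -19.5, 7.2], [-81.5, -37.2, -10.9]]
```

Depth shows the fingertips 29 mm behind the TCP at this opening, more than the text implies. So they slid over the top of the rim and haven't tested the wheel yet. I'll recentre and go about 25 mm lower.

```bash
python3 -m jog '[[[-0.03,0,0,0,0,0,0.06],[-0.03,-0.085,-0.008,0,0,0,0.06],[-0.03,-0.085,-0.008,0,0,0,0.06],[0.03,-0.085,-0.008,0,0,0,0.06],[0.083,-0.085,-0.008,0,0,0,0.06],[0.083,-0.085,-0.008,0,0,0,0.06]]]'; python3 plan.py 0.5657 -0.2325 0.107 105.5
python3 - <<'E'
from h import *
from rig import optics
c=optics.read_camera("wrist");cv2.imwrite("pics/w4.png",c["color"][:,:,::-1])
E
```

```text
time: 5.58
ee_pos: [0.5635, -0.2321, 0.104]
tool_rot: [-0.698, -0.096, 0.704, -0.093]
force: [-0.5, 0.5, 0.1]
grip_width: 0.53
t 5.58 pos [0.5635, -0.2321, 0.104] jaw -74.66 -> -74.5 q [-0.3908, 0.3988, -0.1739, 1.0076, 0.0001, 2.483] F [-0.5345, 0.4804, 0.0654] Tq [0.0226, -0.0073, 0.0086] w 0.53
shift [-0.0102, 0.0031, -0.0065] turn [-0.0017, 0.0047, 0.0038] rows>= 1.0
```

View pics/w4.png

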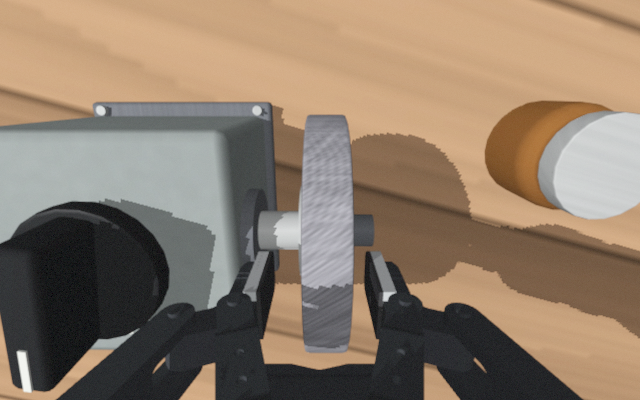

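The wheel (px 302–352) now stands between the pads (272 and 366), with the tips below the rim top. I'll push outward.

```bash
python3 -m jog '[[[0,0.02,0,0,0,0,0.06],[0,0.033,0,0,0,0,0.06],[0,0.033,0,0,0,0,0.06]]]'|grep -E "ee_pos|force"; for i in 1 2 3; do python3 -m jog '[[[0,0.004,0,0,0,0,0.06],[0,0.005,0,0,0,0,0.06]]]'|grep -E "ee_pos|force"; done
```

```text
ee_pos: [0.5673, -0.2426, 0.1053]
force: [-1.0, 0.5, -0.6]
ee_pos: [0.5679, -0.2442, 0.1055]
force: [0.3, 0.6, -0.5]
ee_pos: [0.5683, -0.2456, 0.1056]
force: [-0.9, -0.4, -0.8]
ee_pos: [0.5685, -0.2465, 0.1056]
force: [-1.4, 2.8, 1.7]
```

```bash
for i in 1 2 3; do python3 -m jog '[[[0,0.005,0,0,0,0,0.06],[0,0.006,0,0,0,0,0.06]]]'|grep -E "ee_pos|force"; done;  python3 plan.py 0.5657 -0.2325 0.107 105.5
```

```text
ee_pos: [0.5685, -0.2467, 0.1055]
force: [-1.7, 6.7, 3.4]
ee_pos: [0.5686, -0.2466, 0.1055]
force: [-1.5, 6.7, 3.9]
ee_pos: [0.5686, -0.2465, 0.1054]
force: [-1.9, 7.2, 4.4]
t 7.5 pos [0.5686, -0.2465, 0.1054] jaw -74.55 -> -74.5 q [-0.4143, 0.4191, -0.1401, 1.0249, 0.0092, 2.4576] F [-1.8678, 7.2349, 4.3586] Tq [1.5849, 0.4471, -0.024] w 0.531
shift [-0.0048, -0.0475, -0.0032] turn [-0.0006, 0.0028, 0.0099] rows>= 1.0
```

```bash
cat > tilt.py <<'E'
from h import *
from rig import optics,get_obs
import sys
W={"A":((.4679,.2050),-.1582),"B":((.5358,-.1251),.2702)}
def tilt(c,k):
    C=cloud(c);c0,y=W[k];ax=np.array([np.cos(y),np.sin(y)]);ay=np.array([-ax[1],ax[0]])
    q=C[...,:2]-c0;lx=q@ax;ly=q@ay;z=C[...,2]
    r=np.hypot(lx,z-.085)
    col=c["color"].astype(int).max(2)
    m=(abs(r-.070)<.004)&(ly<-.088)&(ly>-.135)&(col>70)&(c["depth"]>0)
    for a,b in ((.09,.11),(.11,.13),(.13,.145),(.145,.16)):
        for s in (-1,1):
            mm=m&(z>a)&(z<b)&(lx*s>0)
            if mm.sum()>20: print(k,"z",a,b,"side",s,mm.sum(),"ly lo/mid/hi mm",(np.percentile(ly[mm],[4,50,96])*1e3).round(1))
if __name__=="__main__":
    c=optics.read_camera(sys.argv[1]);cv2.imwrite(f"pics/{sys.argv[3]}.png",c["color"][:,:,::-1]);tilt(c,sys.argv[2])
E
python3 tilt.py wrist B w5
```

```text
B z 0.09 0.11 side 1 499 ly lo/mid/hi mm [-123.5 -113.7 -103.8]
B z 0.11 0.13 side 1 1476 ly lo/mid/hi mm [-123.6 -113.7 -103.9]
B z 0.13 0.145 side -1 269 ly lo/mid/hi mm [-124.  -114.3 -104.2]
B z 0.13 0.145 side 1 2527 ly lo/mid/hi mm [-123.8 -113.9 -103.8]
B z 0.145 0.16 side -1 2388 ly lo/mid/hi mm [-123.6 -113.7 -103.9]
B z 0.145 0.16 side 1 4437 ly lo/mid/hi mm [-123.6 -113.5 -103.1]
```

```bash
python3 -m jog '[[[0,-0.04,0,0,0,0,0.06],[0,-0.07,0,0,0,0,0.06],[0,-0.075,0,0,0,0,0.06],[0,-0.075,0,0,0,0,0.06]]]'|grep -E "ee_pos|force"; for i in 1 2 3; do python3 -m jog '[[[0,-0.005,0,0,0,0,0.06],[0,-0.006,0,0,0,0,0.06]]]'|grep -E "ee_pos|force"; done;  python3 plan.py 0.5657 -0.2325 0.107 105.5
```

```text
ee_pos: [0.5627, -0.2248, 0.1059]
force: [-0.1, 0.3, 0.1]
ee_pos: [0.5624, -0.2235, 0.1059]
force: [0.4, -1.6, -0.3]
ee_pos: [0.5623, -0.2231, 0.106]
force: [1.4, -5.3, -2.7]
ee_pos: [0.5624, -0.2231, 0.1059]
force: [2.3, -6.5, -3.7]
t 8.8 pos [0.5624, -0.2231, 0.1059] jaw -74.64 -> -74.5 q [-0.3801, 0.3887, -0.1841, 1.0066, 0.004, 2.4934] F [2.3303, -6.542, -3.6825] Tq [-1.3989, -0.5175, -0.004] w 0.532
shift [-0.0038, 0.033, -0.0025] turn [-0.0015, 0.0028, 0.0053] rows>= 1.0
```

View pics/w5.png

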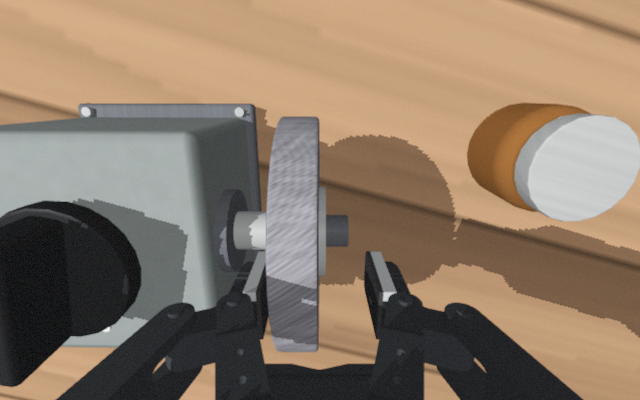

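Wheel B: total travel between firm stops is 24.3 mm with a 45 mm gap around the 22 mm wheel (6.5–7 N both ways), and the rim shows no tilt. It is sound. On to wheel A.

```bash
python3 -m jog '[[[0,0.033,0,0,0,0,0.06],[0,0.033,0,0,0,0,0.06],[-0.15,0.033,0,0,0,0,0.06],[-0.3,0.033,0,-0.1,0,0,0.06],[-0.3,0.033,0,-0.2,0,0,0.06]]]'|grep -E "ee_pos|force|time"; python3 plan.py 0.4503 0.0950 0.195 10.9
```

```text
time: 9.43
ee_pos: [0.5679, -0.234, 0.2003]
force: [-0.1, -0.2, -0.3]
t 9.43 pos [0.5679, -0.234, 0.2003] jaw -56.34 -> 10.9 q [-0.3934, 0.346, -0.0243, 1.2025, 0.0046, 2.1607] F [-0.0702, -0.1815, -0.3115] Tq [-0.0192, -0.0423, 0.0087] w 0.53
shift [0.0231, -1.1299, -0.2815] turn [-0.7471, -0.0031, 0.0014] rows>= 7.0
```

```bash
python3 -m jog '[[[0.01,-0.13,-0.03,-0.1,0,0,0.06],[0.01,-0.26,-0.07,-0.21,0,0,0.06],[0.015,-0.4,-0.1,-0.32,0,0,0.06],[0.015,-0.54,-0.14,-0.42,0,0,0.06],[0.02,-0.68,-0.17,-0.53,0,0,0.06],[0.02,-0.82,-0.21,-0.64,0,0,0.06],[0.02,-0.96,-0.24,-0.75,0,0,0.06],[0.02,-1,-0.25,-0.85,0,0,0.06]]]'|grep -E "ee_pos|force|time"; python3 plan.py 0.4503 0.0950 0.195 80.9
```

```text
time: 10.42
ee_pos: [0.4627, 0.0595, 0.1959]
force: [-0.7, 0.3, -0.2]
t 10.43 pos [0.4627, 0.0595, 0.1959] jaw 20.62 -> 80.9 q [0.1232, 0.0699, -0.3787, 1.1222, 0.0061, 1.3342] F [-0.7455, 0.3447, -0.1827] Tq [-0.0579, -0.0375, -0.0001] w 0.534
shift [0.0036, 0.0031, -0.1253] turn [-0.6698, -0.003, -0.0028] rows>= 6.0
```

```bash
python3 -m jog '[[[0,0.003,-0.03,-0.1,0,0,0.06],[0,0.003,-0.06,-0.2,0,0,0.06],[0,0.003,-0.09,-0.31,0,0,0.06],[0,0.003,-0.125,-0.42,0,0,0.06],[0,0.003,-0.125,-0.53,0,0,0.06],[0,0.003,-0.125,-0.64,0,0,0.06],[0,0.003,-0.125,-0.67,0,0,0.06],[0,0.003,-0.125,-0.67,0,0,0.06]]]'|grep -E "ee_pos|force|time"; python3 plan.py 0.4503 0.0950 0.106 80.9; python3 tilt.py wrist A w6
```

```text
time: 11.42
ee_pos: [0.45, 0.0951, 0.1961]
force: [-0.5, 0.0, -0.4]
t 11.43 pos [0.45, 0.0951, 0.1961] jaw 80.89 -> 80.9 q [0.2032, 0.0573, -0.3917, 1.1217, 0.0066, 0.3621] F [-0.4543, 0.0174, -0.3759] Tq [-0.0267, -0.0505, -0.0033] w 0.525
shift [0.3005, -0.0019, 0.0017] turn [-0.0001, -0.0014, -0.0039] rows>= 2.0
A z 0.09 0.11 side -1 195 ly lo/mid/hi mm [-121.2 -111.  -101.5]
A z 0.11 0.13 side -1 540 ly lo/mid/hi mm [-121.4 -111.  -101.5]
A z 0.11 0.13 side 1 31 ly lo/mid/hi mm [-120.5 -111.3 -102.2]
A z 0.13 0.145 side -1 910 ly lo/mid/hi mm [-121.1 -111.1 -101.2]
A z 0.13 0.145 side 1 298 ly lo/mid/hi mm [-121.1 -111.3 -101.2]
A z 0.145 0.16 side -1 1639 ly lo/mid/hi mm [-121.  -111.2 -101.5]
A z 0.145 0.16 side 1 1101 ly lo/mid/hi mm [-121.2 -111.3 -101.2]
```

View pics/w6.png

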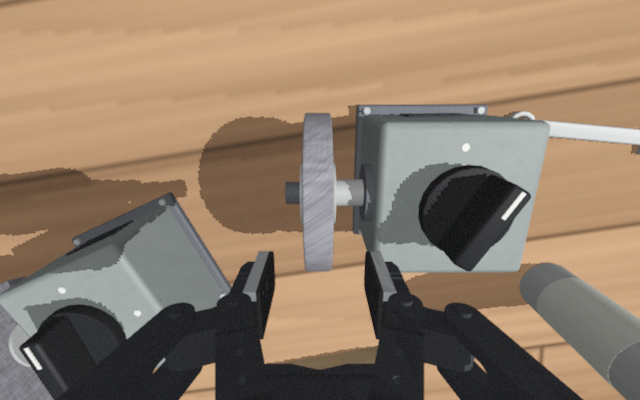

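Wheel A (px 303–333) is centred between the pads (270, 367). I'll lower and rock it.

```bash
python3 -m jog '[[[0.1,-0.002,0.002,0,0,0,0.06],[0.2,-0.002,0.002,0,0,0,0.06],[0.29,-0.002,0.002,0,0,0,0.06],[0.295,-0.002,0.002,0,0,0,0.06]]]'|grep -E "ee_pos|force"; python3 -m jog '[[[0,0.02,0,0,0,0,0.06],[0,0.033,0,0,0,0,0.06],[0,0.033,0,0,0,0,0.06]]]'|grep -E "ee_pos|force"; for i in 1 2 3 4; do python3 -m jog '[[[0,0.006,0,0,0,0,0.06],[0,0.007,0,0,0,0,0.06]]]'|grep -E "ee_pos|force"; done; python3 tilt.py wrist A w7; python3 plan.py 0.4503 0.0950 0.106 80.9
```

```text
ee_pos: [0.4486, 0.0946, 0.1061]
force: [-0.6, 0.8, 0.1]
ee_pos: [0.451, 0.1049, 0.107]
force: [1.0, -0.4, -0.6]
ee_pos: [0.4514, 0.1069, 0.1073]
force: [0.0, -1.8, -0.0]
ee_pos: [0.4518, 0.109, 0.1074]
force: [-0.0, -2.8, 0.5]
ee_pos: [0.4519, 0.1094, 0.1073]
force: [-0.8, -7.4, 2.5]
ee_pos: [0.4519, 0.1093, 0.1072]
force: [-1.6, -8.9, 2.8]
A z 0.09 0.11 side -1 489 ly lo/mid/hi mm [-120.  -110.1 -100.3]
A z 0.11 0.13 side -1 1446 ly lo/mid/hi mm [-118.7 -108.6  -98.7]
A z 0.13 0.145 side -1 2455 ly lo/mid/hi mm [-117.7 -107.7  -97.5]
A z 0.13 0.145 side 1 260 ly lo/mid/hi mm [-116.8 -106.6  -97.4]
A z 0.145 0.16 side -1 4416 ly lo/mid/hi mm [-117.4 -107.2  -96.7]
A z 0.145 0.16 side 1 2246 ly lo/mid/hi mm [-116.6 -106.7  -96.7]
t 13.4 pos [0.4519, 0.1093, 0.1072] jaw 80.78 -> 80.9 q [0.239, 0.1365, -0.5175, 0.9209, -0.0023, 0.4] F [-1.1928, -8.4142, 4.0858] Tq [-1.8812, 0.2786, 0.0336] w 0.531
shift [0.004, -0.0479, 0.0022] turn [-0.0014, -0.0018, 0.0024] rows>= 1.0
```

Wheel A gives: its rim moved about 4.5 mm and the tilt grows with height, up to a firm stop at 8 N. It is the worn one, now tipped fully toward the casing. I'll back off without touching it and check.

```bash
python3 -m jog '[[[0,-0.03,0,0,0,0,0.06],[0,-0.033,0,0,0,0,0.06],[-0.1,-0.033,0,0,0,0,0.06],[-0.25,-0.033,0,0,0,0,0.06],[-0.33,-0.033,0,0,0,0,0.06],[-0.33,-0.033,0,0,0,0,0.06]]]'|grep -E "ee_pos|force|time"; python3 tilt.py wrist A w8;  python3 - <<'E'
from h import *
from rig import optics
c=optics.read_camera("top");np.savez("top1.npz",**c)
import tilt; tilt.tilt(c,"A")
E
python3 plan.py 0.468 0.2045 0.22 51.4
```

```text
time: 14.15
ee_pos: [0.4523, 0.1005, 0.208]
force: [-0.3, 0.1, -0.5]
A z 0.09 0.11 side -1 174 ly lo/mid/hi mm [-120.4 -110.1 -100.1]
A z 0.11 0.13 side -1 510 ly lo/mid/hi mm [-118.9 -108.9  -98.9]
A z 0.11 0.13 side 1 43 ly lo/mid/hi mm [-117.6 -108.9  -98.9]
A z 0.13 0.145 side -1 823 ly lo/mid/hi mm [-117.7 -107.3  -97.6]
A z 0.13 0.145 side 1 292 ly lo/mid/hi mm [-117.3 -107.   -97.2]
A z 0.145 0.16 side -1 1496 ly lo/mid/hi mm [-116.7 -106.6  -96.9]
A z 0.145 0.16 side 1 1007 ly lo/mid/hi mm [-116.7 -106.8  -96.8]
A z 0.11 0.13 side 1 32 ly lo/mid/hi mm [-118.4 -110.1 -101.2]
A z 0.13 0.145 side 1 30 ly lo/mid/hi mm [-117.5 -113.4 -107.3]
t 14.25 pos [0.4505, 0.1, 0.2056] jaw 80.78 -> 51.4 q [0.2199, 0.0593, -0.3676, 1.1482, -0.0019, 0.3808] F [0.1773, -0.4866, 0.0227] Tq [0.0432, 0.027, -0.0178] w 0.531
shift [-0.0492, 0.3531, 0.0015] turn [0.3264, -0.0015, 0.0026] rows>= 3.0
```

View pics/w8.png

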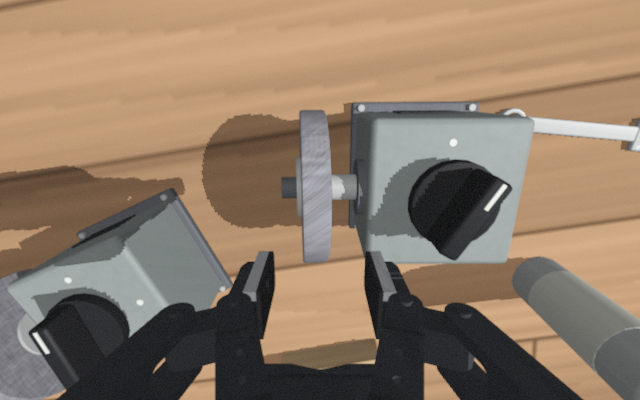

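Run:
```python
from h import *
from rig import optics,get_obs
T=dict(np.load("top1.npz"));print("can top",ray(T,(180,198),.19))
c=optics.read_camera("wrist");C=cloud(c);col=c["color"].max(2);z=C[...,2]
d=np.hypot(C[...,0]-.468,C[...,1]-.2045)
for nm,c,C in (("wrist",c,C),("top",T,cloud(T))):
    col=c["color"].max(2);z=C[...,2];d=np.hypot(C[...,0]-.468,C[...,1]-.2045)
    m=(z>.165)&(z<.18)&(d<.045);P=C[m][:,:2].astype(np.float32)
    print(nm,"bar",cv2.minAreaRect(P),np.median(z[m]),m.sum())
    u,s,vt=np.linalg.svd(P-P.mean(0),full_matrices=False);print("  pca",P.mean(0),np.degrees(np.arctan2(vt[0,1],vt[0,0]))%180)
    m=(col<60)&(z>.135)&(z<.15)&(d<.045);print("  disc",cv2.minEnclosingCircle(C[m][:,:2].astype(np.float32)),np.median(z[m]))
```

```text
can top [0.64374679 0.35832597 0.19      ]
wrist bar ((0.466529905796051, 0.20537862181663513), (0.016891269013285637, 0.0639101043343544), 51.259944915771484) 0.17332610616209673 2564
  pca [0.46408406 0.2048253 ] 141.23611
  disc ((0.4661597013473511, 0.2049178183078766), 0.03459242731332779) 0.1417687313747756
top bar ((0.0, 0.0), (0.0, 0.0), 0.0) nan 0
  return _methods._mean(a, axis=axis, dtype=dtype,
  ret = ret.dtype.type(ret / rcount)
<stdin>:10: RuntimeWarning: Mean of empty slice.
  ret = um.true_divide(
Traceback (most recent call last):
IndexError: index 0 is out of bounds for axis 0 with size 0
```

```bash
python3 -m jog '[[[0,0.12,0,0.1,0,0,0.06],[0,0.24,0,0.2,0,0,0],[0,0.355,0,0.326,0,0,-0.2],[0,0.355,0,0.326,0,0,-0.2],[0,0.355,0,0.326,0,0,-0.2]]]'|grep -E "ee_pos|force|time|width"; python3 plan.py 0.467 0.205 0.165 51.3
cat > tips.py <<'E'
from h import *
from rig import optics,get_obs
import sys
c=optics.read_camera("wrist");o=get_obs();cv2.imwrite(f"pics/{sys.argv[1]}.png",c["color"][:,:,::-1])
C=cloud(c);R=Rot.from_quat(o["tool_rot"]).as_matrix();L=(C-o["ee_pos"])@R*1e3
m=(abs(L[...,1])<45)&(abs(L[...,2])<13)&(c["depth"]>0)&(c["depth"]<.17)
v,u=np.where(m)
for s in (1,-1):
    k=s*L[v,u,1]>0; 
    q=L[v[k],u[k]]; print("finger",s,"foremost tool-x",np.percentile(q[:,0],[99,97,90]).round(1),"inner y",np.percentile(s*q[:,1],[1,3]).round(1))
E
python3 tips.py w9
```

```text
time: 14.92
ee_pos: [0.4662, 0.2043, 0.2035]
force: [0.5, -0.8, -0.1]
grip_width: 0.407
t 14.93 pos [0.4662, 0.2043, 0.2035] jaw 51.54 -> 51.3 q [0.4139, 0.1532, -0.2666, 1.1592, -0.0012, 1.0851] F [0.4848, -0.7707, -0.1209] Tq [0.0032, -0.0391, -0.0123] w 0.407
shift [0.1283, 0.0044, 0.001] turn [0.0027, -0.0017, 0.005] rows>= 1.0
finger 1 foremost tool-x [-26.2 -31.4 -42.5] inner y [0.6 2. ]
finger -1 foremost tool-x [-26.5 -31.6 -42.8] inner y [0.7 2.1]
```

View pics/w9.png

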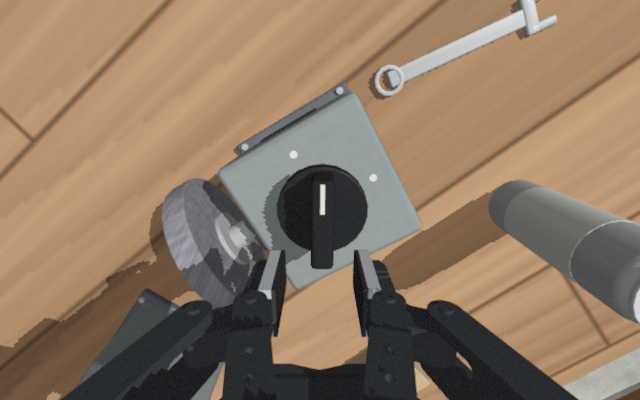

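The bar (px 323, 170–268) is centred and aligned between the pads (280, 360). I'll descend with the tips just above the disc.

```bash
python3 -m jog '[[[0.1,0.004,0.001,0.003,0,0,-0.2],[0.2,0.004,0.001,0.003,0,0,-0.2],[0.262,0.004,0.001,0.003,0,0,-0.2],[0.262,0.004,0.001,0.003,0,0,-0.2]]]'|grep -E "ee_pos|force|time|width"; python3 plan.py 0.467 0.205 0.125 51.3;python3 -m jog '[[[0,0,0,0,0,0,-0.5],[0,0,0,0,0,0,-1],[0,0,0,0,0,0,-1],[0,0,0,0,0,0,-1]]]' 60|grep -E "ee_pos|force|time|width"; python3 plan.py 0.467 0.205 0.125 51.3;python3 tips.py w10
```

```text
time: 15.48
ee_pos: [0.4654, 0.203, 0.1238]
force: [0.5, -0.2, 0.2]
grip_width: 0.402
t 15.47 pos [0.4654, 0.203, 0.1238] jaw 51.2 -> 51.3 q [0.4122, 0.2046, -0.393, 0.9843, -0.0013, 1.0895] F [0.542, -0.2012, 0.2425] Tq [0.0398, -0.0778, -0.0063] w 0.402
shift [-0.004, 0.0087, 0.0] turn [-0.0012, -0.0025, 0.0066] rows>= 1.0
time: 15.98
ee_pos: [0.4674, 0.2046, 0.1252]
force: [3.2, 4.3, -3.9]
grip_width: 0.176
t 15.97 pos [0.4674, 0.2046, 0.1252] jaw 51.22 -> 51.3 q [0.4122, 0.2037, -0.3905, 0.9827, 0.0004, 1.0891] F [3.2225, 4.276, -3.8987] Tq [0.9589, -0.7493, -0.0411] w 0.176
shift [0.0008, 0.0002, -0.002] turn [-0.0009, -0.0021, 0.0033] rows>= 1.0
finger 1 foremost tool-x [-15.8 -16.2 -17.2] inner y [0.5 1.5]
finger -1 foremost tool-x [-15.5 -16.  -17.2] inner y [0.4 1.4]
```

View pics/w10.png

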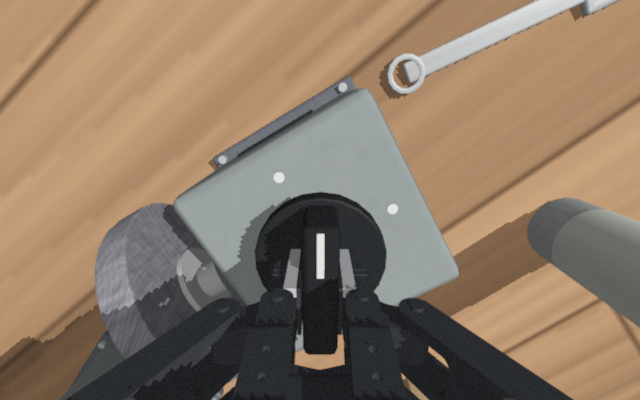

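Gripped at 15 mm opening. Pushing in.

```bash
python3 -m jog '[[[0.015,0,0,0,0,0,-1],[0.03,0,0,0,0,0,-1],[0.042,0,0,0,0,0,-1],[0.042,0,0,0,0,0,-1]]]' 80|grep -E "ee_pos|force|time|width"; python3 plan.py 0.467 0.205 0.113 -10.8
```

```text
time: 16.52
ee_pos: [0.4678, 0.2048, 0.1169]
force: [-10.5, -3.2, 31.0]
grip_width: 0.172
t 16.52 pos [0.4678, 0.2048, 0.1169] jaw 51.23 -> -10.8 q [0.4121, 0.2089, -0.4045, 0.9606, 0.0007, 1.0889] F [-10.4745, -3.2057, 30.9734] Tq [-0.9064, 2.6524, 0.0152] w 0.172
shift [0.0131, -0.0012, -0.0026] turn [0.6892, -0.0003, 0.0022] rows>= 6.0
```

```bash
python3 -m jog '[[[0.012,0,0,0.08,0,0,-1],[0.012,0,0,0.17,0,0,-1],[0.012,0,0,0.26,0,0,-1],[0.012,0,0,0.35,0,0,-1],[0.012,0,0,0.44,0,0,-1],[0.012,0,0,0.53,0,0,-1],[0.012,0,0,0.62,0,0,-1],[0.012,0,0,0.69,0,0,-1],[0.012,0,0,0.71,0,0,-1],[0.012,0,0,0.71,0,0,-1]]]' 80|grep -E "ee_pos|force|time|width"; python3 plan.py 0.467 0.205 0.113 -10.8;python3 tips.py w11
```

```text
time: 17.77
ee_pos: [0.4681, 0.2055, 0.117]
force: [-8.4, -2.4, 26.1]
grip_width: 0.174
t 17.77 pos [0.4681, 0.2055, 0.117] jaw -12.59 -> -10.8 q [0.4123, 0.2073, -0.4063, 0.9576, 0.0019, 2.2028] F [-8.3806, -2.3716, 26.1071] Tq [-0.3407, 2.2998, 0.5598] w 0.174
shift [0.0134, -0.0032, 0.0023] turn [-0.0199, -0.0008, 0.0009] rows>= 1.0
finger 1 foremost tool-x [-16.  -16.4 -27. ] inner y [0.6 1.6]
finger -1 foremost tool-x [-15.8 -16.3 -28.8] inner y [0.5 1.3]
```

View pics/w11.png

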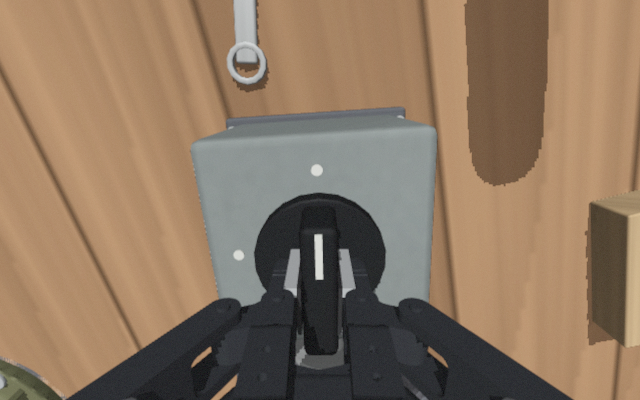

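The pointer (px 318,255) lines up with the 1.6 dot (317,170). I'll ease up, then open and retreat.

```bash
python3 -m jog '[[[-0.012,0,0,0,0,0,-1],[-0.026,0,0,0,0,0,-1],[-0.028,0,0,0,0,0,-1],[-0.028,0,0,-0.01,0,0,-0.3],[-0.028,0,0,-0.01,0,0,-0.2],[-0.028,0,0,-0.01,0,0,-0.2]]]'|grep -E "ee_pos|force|time|width"; python3 tips.py w12; python3 plan.py 0.467 0.205 0.21 -12
```

```text
time: 18.58
ee_pos: [0.4683, 0.2054, 0.1256]
force: [-0.2, -0.8, -0.1]
grip_width: 0.401
finger 1 foremost tool-x [-15.4 -15.9 -17. ] inner y [0.4 1.3]
finger -1 foremost tool-x [-15.3 -15.8 -16.9] inner y [0.5 1.2]
t 18.62 pos [0.4682, 0.2054, 0.1255] jaw -11.69 -> -12.0 q [0.4122, 0.2003, -0.3941, 0.9766, 0.0019, 2.1871] F [-0.459, -0.3652, 0.2267] Tq [-0.0202, -0.0292, -0.0155] w 0.395
shift [-0.2815, -0.0041, 0.0019] turn [0.0034, -0.0009, 0.0008] rows>= 2.0
```

View pics/w12.png

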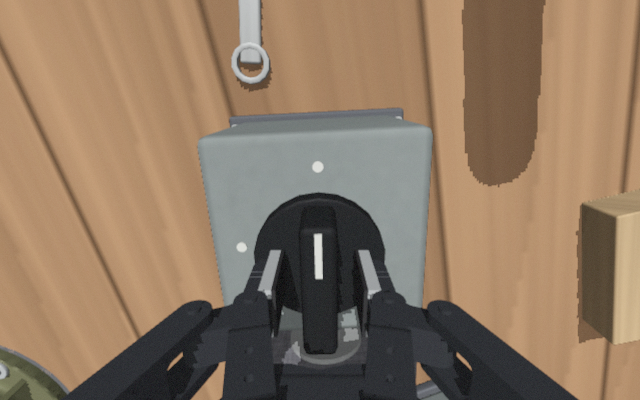

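Released and clear, with the pointer still on the 1.6 dot (px 318,255 vs 318,167). Retreating straight up, then over to the robot's side for a full check.

```bash
python3 -m jog '[[[-0.1,0,0,0,0,0,-0.2],[-0.25,0,0,0,0,0,-0.2],[-0.4,0,0,0,0,0,-0.2],[-0.5,0,0,0,0,0,-0.2],[-0.5,0,0,0,0,0,-0.2]]]'|grep -E "ee_pos|force|time|width"; python3 tilt.py wrist A w13; python3 tilt.py top A t3
python3 - <<'E'
from h import *
from rig import optics
c=optics.read_camera("wrist");C=cloud(c);z=C[...,2];d=np.hypot(C[...,0]-.467,C[...,1]-.205)
m=(z>.155)&(z<.18)&(d<.04);P=C[m][:,:2].astype(np.float32);print(m.sum(),cv2.minAreaRect(P),"z top",np.percentile(z[m],[50,95]))
s=optics.read_camera("side");cv2.imwrite("pics/s3.png",s["color"][...,::-1])
E
```

```text
time: 19.25
ee_pos: [0.4699, 0.2058, 0.2782]
force: [-0.1, -0.1, 0.1]
grip_width: 0.402
A z 0.09 0.11 side 1 25 ly lo/mid/hi mm [-104.2  -99.3  -97.9]
A z 0.13 0.145 side -1 85 ly lo/mid/hi mm [-116.5 -105.   -96.1]
A z 0.145 0.16 side -1 610 ly lo/mid/hi mm [-115.8 -105.4  -95.6]
A z 0.145 0.16 side 1 570 ly lo/mid/hi mm [-115.8 -105.3  -95.6]
A z 0.11 0.13 side -1 44 ly lo/mid/hi mm [-119.2 -109.4  -97.5]
A z 0.11 0.13 side 1 40 ly lo/mid/hi mm [-118.6 -108.9  -98.1]
A z 0.13 0.145 side -1 77 ly lo/mid/hi mm [-117.5 -107.1  -96.7]
A z 0.13 0.145 side 1 68 ly lo/mid/hi mm [-117.2 -106.5  -97.6]
A z 0.145 0.16 side -1 126 ly lo/mid/hi mm [-116.5 -106.5  -96.5]
A z 0.145 0.16 side 1 126 ly lo/mid/hi mm [-116.5 -107.   -96.3]
1285 ((0.4673999547958374, 0.2069305032491684), (0.06289178878068924, 0.0158058051019907), 78.63323974609375) z top [0.17335852 0.1747306 ]
```

View pics/w13.png

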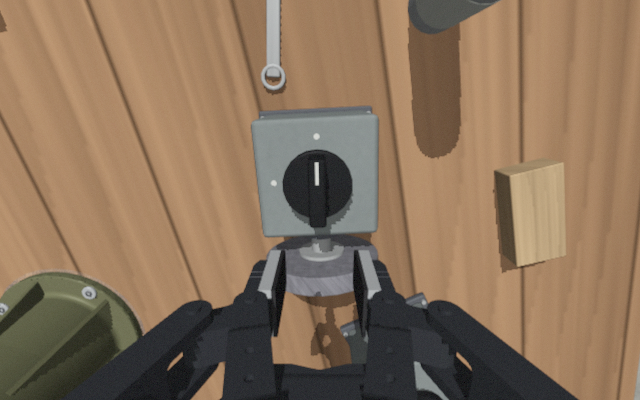

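View pics/t3.png

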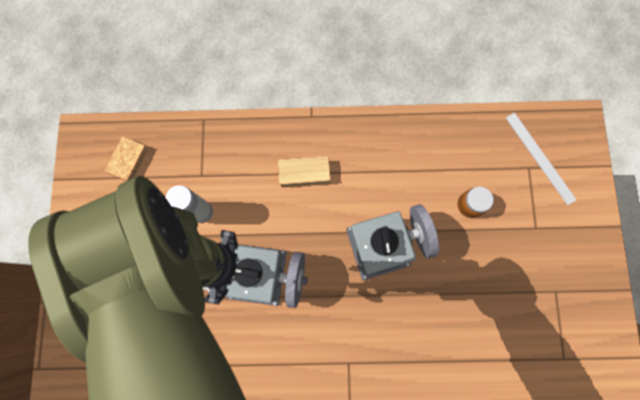

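View pics/s3.png

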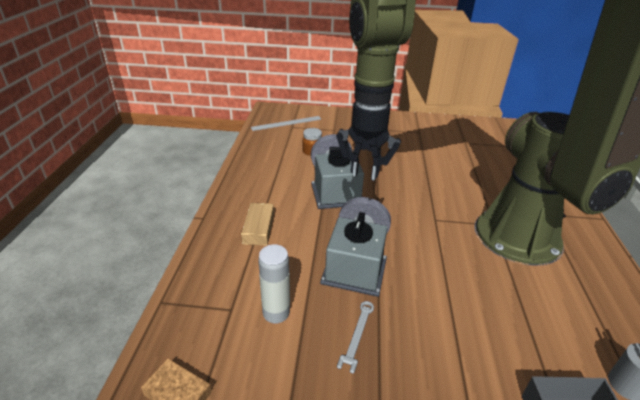

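Everything agrees: bar angle 1.61 rad, bar top at 0.173 m (sprung out), wheel A still tipped about 5 mm inward. The can, offcut, jar and wrench are at their original pixels, and the arm is clear. Handing in.

```bash
python3 -c "
from rig import workorder; print(workorder.sign_off())"
```

```text
the job is handed in; nothing more can be done
None
```

The job is handed in, with about 19 s of the 48 s used. The machine with the worn bearing is the left one, nearer the wrench. Its wheel is left tipped and its knob is locked out.

- **Right machine's wheel:** it stopped firm at 6.5–7 N both ways and showed no tilt, so it is sound. I did not touch that machine's knob.
- **Left machine's wheel:** the rim moved about 4.5 mm to a firm stop at 8 N. I only rocked it toward the casing, because that already showed the play. It is still tipped fully that way after backing off, about 4.5–5 mm at the rim.
- **Knob:** I pushed the left machine's knob in 8 mm, turned it clockwise to its end and let it spring back. The last check measured about 1.61 rad, the pointer on the 1.6 dot and the bar top at 173 mm, the same as before.
- **Surroundings:** nothing touches the robot, and the things lying around look to be in the same place in the pictures before and after.

**Disagreement with the text:** half open, the fingertips stood about 29 mm behind the stated TCP, where the text implies at most 13 mm. Because of this my first try at the right wheel slid over the top of the rim, with a brief force of about 4 N. I saw it in the depth picture, went lower and repeated the test.

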